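# Sort the mixed-up grooming drawer

### The job

Pull open the drawer of the little plastic unit. Slide the things lying on its raised middle strip sideways down into the wells, without lifting them: the nail clipper into the well where the tweezers lie, and the two round tins into the opposite well, where a third round tin lies, so that the tins lie flat on the floor of the well and the clipper lies down in its own. Then push the drawer fully shut, and leave the jar and the toothbrush on top of the unit undisturbed.

Things in the scene. Friction and masses are not known exactly. Their poses are not given: they have to be found in the camera images.
- drawer (a joint): how far the drawer is pulled out: 0 m shut, 0.2 m fully open (stop). It slides along the unit's own -x (roughly to the robot's right), with about 1.5 N friction and light damping; no latch, no spring, it stays where it is left
- unit: fixed grey plastic unit 230 deep (x) by 300 wide (y) by 76 mm high with one drawer filling its front; origin: centre of its underside, front face 115 mm from it towards its own -x, which points roughly to the robot's right (world -y); its yaw varies by some 0.2 rad
- knob (a point): centre of the head of the aluminium drawer knob, 45 mm above the table, 31 mm under the unit's top; the head is a cylinder of diameter 24 mm, 18 mm long along the drawer's x, its near end 9 mm from this point; behind it a 10 mm stem leaves 24 mm of space to the drawer's front. Axes as the drawer's; moves with it
- strip (a point): middle of the top surface of the raised strip (grey, as the well floors) in the white drawer, 22 mm above the table; x to the drawer's back, y to its left as one faces its front (roughly world -x, to the robot), z up; moves with the drawer. The strip is 100 mm wide (y -50 to +50), a plain vertical 12 mm step down to a well on each side; inside, the drawer runs from x -108 to +105. Front panel 44 mm and other walls 28 mm higher than the strip
- well_left (a point): middle of the floor of the drawer's left (+y) well, 12 mm below the strip's top; the well is 90 mm wide (y) and as long as the drawer's inside; axes as the drawer's, moves with it
- well_right (a point): the same for the right (-y) well. When the drawer is open by d mm, the unit's front edge stands d - 115 mm in x from the strip's middle; its roof, 54 mm above the strip, covers what lies behind
- clipper: steel nail clipper, 50 long (own x) by 13 wide by 11 mm high, about 35 g, lying on the strip roughly along the drawer's x; origin: its very centre, 5.5 mm above its underside, z up. The three things on the strip lie in a row along it, in any order, centres about 60 mm apart and within 15 mm of its centre line. To be slid into the tweezers' well
- tin_a: round flat aluminium tin, diameter 36 mm, height 16 mm, about 30 g, lying flat; origin: its very centre, 8 mm above its underside, z up. It lies on the strip; to be slid into the well of tin_kept
- tin_b: round flat aluminium tin, diameter 36 mm, height 16 mm, about 30 g, lying flat; origin: its very centre, 8 mm above its underside, z up. It lies on the strip; to be slid into the well of tin_kept
- tin_kept: round flat aluminium tin, diameter 36 mm, height 16 mm, about 30 g, lying flat; origin: its very centre, 8 mm above its underside, z up. It already lies in one of the two wells (which one varies), near the outer wall; must stay in that well
- tweezers: steel tweezers 97 long (own x) by 12 wide by 6 mm high, lying along the other well near the outer wall; origin: centre of the underside; must stay in that well
- jar: closed frosted glass jar, diameter 56, height 60 mm, standing on the unit's top towards the back; origin: centre of the underside. Not to be disturbed
- toothbrush: blue toothbrush 187 mm long (own x; the head towards +x, its end 94 mm from the origin), 16 mm high, lying on the unit's top towards the back, roughly along the unit's y; origin: on its underside near the middle. Not to be disturbed

How it is judged:
On the way, in this order (a step that is already met when the one before it is completed fails the run):
1. the drawer is pulled open, by more than 120 mm (value of joint drawer above 0.12 m), for 0.2 s.
2. with the drawer open by more than 100 mm, the clipper lies in the tweezers' well and the two tins lie flat in the other, with the third (value of joint drawer above 0.1 m and ((y of tweezers in the frame of strip above 0.055 m and y of clipper in the frame of strip above 0.053 m and z of clipper in the frame of strip below -0.001 m and z of tweezers in the frame of strip below -0.003 m and y of each of tin_a, tin_b, tin_kept in the frame of strip below -0.06 m and z of each of tin_a, tin_b, tin_kept in the frame of strip below 0.001 m and angle between the z axis of each of tin_a, tin_b, tin_kept and the z axis of strip, either way round below 0.2 rad) or (y of tweezers in the frame of strip below -0.055 m and y of clipper in the frame of strip below -0.053 m and z of clipper in the frame of strip below -0.001 m and z of tweezers in the frame of strip below -0.003 m and y of each of tin_a, tin_b, tin_kept in the frame of strip above 0.06 m and z of each of tin_a, tin_b, tin_kept in the frame of strip below 0.001 m and angle between the z axis of each of tin_a, tin_b, tin_kept and the z axis of strip, either way round below 0.2 rad))), for 0.2 s.
At the end, for the whole second after the job is handed in: Drawer shut within 6 mm. Clipper and tweezers down in one well (53 and 55 mm or more from the strip's centre line, origins 1 and 3 mm below its top), the three tins in the other, flat within 0.2 rad (60 mm from the line, centres under 1 mm above the strip), all at rest (value of joint drawer below 0.006 m and ((y of tweezers in the frame of strip above 0.055 m and y of clipper in the frame of strip above 0.053 m and z of clipper in the frame of strip below -0.001 m and z of tweezers in the frame of strip below -0.003 m and y of each of tin_a, tin_b, tin_kept in the frame of strip below -0.06 m and z of each of tin_a, tin_b, tin_kept in the frame of strip below 0.001 m and angle between the z axis of each of tin_a, tin_b, tin_kept and the z axis of strip, either way round below 0.2 rad) or (y of tweezers in the frame of strip below -0.055 m and y of clipper in the frame of strip below -0.053 m and z of clipper in the frame of strip below -0.001 m and z of tweezers in the frame of strip below -0.003 m and y of each of tin_a, tin_b, tin_kept in the frame of strip above 0.06 m and z of each of tin_a, tin_b, tin_kept in the frame of strip below 0.001 m and angle between the z axis of each of tin_a, tin_b, tin_kept and the z axis of strip, either way round below 0.2 rad)) and linear speed of each of tin_a, tin_b, clipper, tweezers, tin_kept below 0.02 m/s); the robot touches nothing.
It fails at once if tin_a is lifted so that its centre is over 35 mm above the strip (z of tin_a in the frame of strip above 0.035 m).
It fails at once if tin_b is lifted so that its centre is over 35 mm above the strip (z of tin_b in the frame of strip above 0.035 m).
It fails at once if clipper is lifted so that its centre is over 35 mm above the strip (z of clipper in the frame of strip above 0.035 m).
It fails at once if the jar is shifted by over 15 mm or tipped (distance of jar from where it was at the start of the episode above 0.015 m or angle between jar's own z axis and vertical above 0.3 rad).
It fails at once if the toothbrush is shifted by over 15 mm (distance of toothbrush from where it was at the start of the episode above 0.015 m).
It also fails if it takes over 72 s, if anything falls off the work surface, if the arm or the gripper's body presses on something with over 40 N, if the wrist force passes 120 N, or if a joint passes its speed limit or range.

### The arm

A 6-joint arm with a two-finger parallel gripper is mounted at the origin on the work surface. World frame = base frame: x ahead of the robot, y to its left, z up, the work surface at z = 0. Lengths are in m, angles in rad, forces in N, time in s.
With the tool pointing down it reaches from about 0.35 to 0.8 m from the base axis. Payload 7.3 kg.
Tool frame: the origin (TCP) lies between the finger pads; the fingertips stand 25 mm ahead of it and the grasp point (between the pads) lies 6 mm ahead of it (r.tip_extent is the distance from the TCP to the fingertips, in m); z points along the fingers, y is the line along which they close (so a half turn about z gives the same grasp; the last joint's range is limited). The gripper opens to 85 mm and grips with 20 to 120 N. Pads are 22 mm wide; open, the fingers measure 114 mm over their backs; the gripper's body (76 mm by 85 mm) begins 54 mm behind the grasp point. The pads swing forward as they close: fully open they stand 13 mm farther back than shut.
Start: joints at [0.966, 0.342, 1.524, -0, 1.275, -0.146], TCP at [0.232, 0.471, 0.256] pointing down, gripper open.
Joint ranges: [-2.53, 2.53], [-0.77, 2.02], [0.04, 2.7], [-1, 4.14], [0.28, 2.66], [-3.11, 3.11]. Speed limits (rad/s): [2.57, 2.57, 3.14, 3.14, 3.14, 3.14].

### API

Orientations are given as a unit quaternion [x, y, z, w].
In Python, from workcell import r, command_gripper, optics gives the robot as it stands. The module is installed in compiled form; this text tells all that it offers. Calls block until the motion is done:
- r.reach(position, orientation): joint-space move of the TCP to a pose.
- r.move_straight(position, orientation=None, speed=0.15, max_force=None): straight line of the TCP; orientation=None keeps the orientation; speed is the mean speed in m/s. With max_force (N) it stops when the force on the tool has changed by that much, and returns True; else False.
- r.movej(angles): joint-space move.
- command_gripper(opening, force=None): finger opening in m; force is the grip in N (None keeps the last); returns when the fingers have stopped.
- r.hold(seconds).
- r.solve_ik(position, orientation): joint angles nearest the present ones, or None.
- r.read_state(): the state.
- optics.get_image(name): name is "scene" or "top" or "wrist"; returns (picture, depth): 420x560x3 uint8, red, green, blue; 420x560 float32, m along the optical axis (not along the pixel's ray), 0 where there is no reading.
- optics.camera_model(name): a dict with "K" (3x3 intrinsics, pixels), "k1" (the pictures are not rectified: a ray, as slopes to the right and down, at radius r is drawn at 1 + k1 r^2 times it, then the intrinsics apply), "R" (3x3) and "t" (3): a world point X has camera coordinates R X + t; the wrist camera has in their place "tool_from_camera" (4x4, takes a point from camera to tool coordinates, whose origin is the TCP and whose axes are the flange's). Camera axes: x right, y down, z forward; pixel columns grow to the right and rows downward; lengths in m; the calibration is good to about 2 mm. A picture is of the moment at which its call begins: read the wrist's pose just before it. camera_model takes no time and is no camera call.
A pose or a line that the arm cannot do raises r.PlanningError and nothing moves.
- r.finish_job(): hands the job in; it is judged then, once.
The state is a dict: "time_s": time; "joint_positions": joint angles; "dq": joint speeds; "tau": joint torques, N m; "eef_pos": TCP position; "eef_rot": TCP orientation; "contact_force": force on the tool from outside, world axes, zero at the start; "torque": the same for the moment, N m; "grip_width": finger opening in m; "grip_force": force on a finger pad.
Only numpy, scipy, OpenCV 4.12 (cv2) and the standard library are available. Lean on these libraries where they do the work, as an engineer would, in place of code of your own. Each camera call takes 0.05 s, during which the arm holds its last target. There are 200 camera calls.

## Working session

There is one attempt and no reset: what is moved stays moved. The work goes in short steps, each a Python script; the robot and the scene stay as the last script left them, time stands still between calls to the robot, and variables do not carry over. Pictures are saved under pics/ and viewed, at most 10 in all, crops included, and the job is handed in when it is done.

```bash
mkdir -p pics; ls; python3 - <<'E'
from workcell import r, optics
import cv2,numpy as np
ims=[]
for n in ("scene","top"):
    p,d=optics.get_image(n); m=optics.camera_model(n)
    print(n,m["K"],m["k1"],-m["R"].T@m["t"],m["R"], (d>0).mean())
    np.savez(f"{n}0.npz",p=p,d=d)
    cv2.imwrite(f"pics/{n}0.png",p[:,:,::-1])
s=r.read_state();print(s["eef_pos"],s["eef_rot"],s["time_s"],r.tip_extent)
E
```

```text
pics
scene [[469.91009283   0.         280.04623144]
 [  0.         469.91009283 202.26573613]
 [  0.           0.           1.        ]] -0.12363622944182819 [0.99689796 0.41663751 0.47645751] [[-0.52956031  0.84803656  0.01999699]
 [ 0.53267171  0.35079084 -0.77019909]
 [-0.66017174 -0.39721503 -0.63748999]] 0.9960501700680272
top [[400.29838192   0.         278.14844175]
 [  0.         400.29838192 202.90272115]
 [  0.           0.           1.        ]] -0.11974091304109566 [0.46816166 0.12430221 0.7211776 ] [[ 0.01284827 -0.99991069 -0.00367866]
 [-0.9885968  -0.01215069 -0.15009575]
 [ 0.15003764  0.00556519 -0.98866462]] 0.9960714285714286
[0.23229395 0.47045382 0.25570829] [ 2.27381237e-01  9.73805579e-01 -6.32446199e-04 -2.58004690e-04] 0.1 0.025
```

View pics/top0.png

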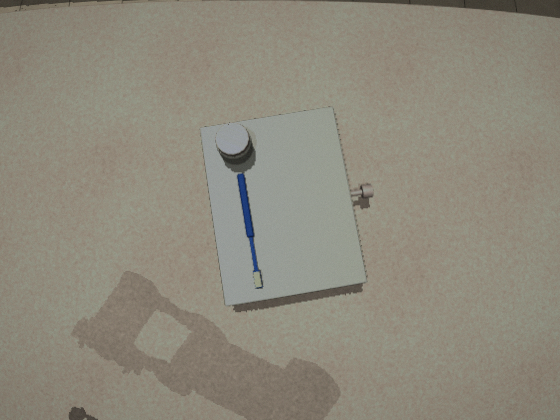

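View pics/scene0.png

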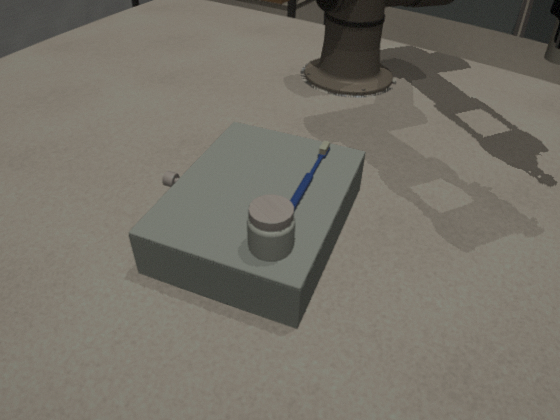

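Top view: the unit's roof has corners near (201,128), (333,107), (366,282), (226,304), with the knob at (368,190), the jar at (233,142) and the brush running from (241,176) to (258,287). I'll fit the unit pose next.

```bash
cat > h.py <<'E'
import cv2,numpy as np
from workcell import r, command_gripper, optics
from scipy.spatial.transform import Rotation as R
def cloud(d,m):
    h,w=d.shape; g=np.stack(np.meshgrid(np.arange(w),np.arange(h)),-1).reshape(-1,1,2).astype(float)
    n=cv2.undistortPoints(g,m["K"],np.array([m["k1"],0,0,0.]))[:,0].reshape(h,w,2)
    c=np.dstack([n*d[...,None],d])
    return (c-m["t"])@m["R"]          # R^T(c-t)
def onplane(px,m,z):
    n=cv2.undistortPoints(np.float64(px).reshape(-1,1,2),m["K"],np.array([m["k1"],0,0,0.]))[:,0]
    ray=np.c_[n,np.ones(len(n))]@m["R"]; c=-m["R"].T@m["t"]
    return c+ray*((z-c[2])/ray[:,2])[:,None]
E
python3 - <<'E'
from h import *
m=optics.camera_model("top")
f=np.load("top0.npz");P=cloud(f["d"],m);d=f["d"]
mask=((P[...,2]>.068)&(P[...,2]<.084)).astype(np.uint8)
mask=cv2.morphologyEx(mask,cv2.MORPH_OPEN,np.ones((5,5)))
cs,_=cv2.findContours(mask,0,1); c=max(cs,key=cv2.contourArea)
W=onplane(c[:,0].astype(float),m,.076)
rect=cv2.minAreaRect(W[:,:2].astype(np.float32));print("roof",rect,cv2.boxPoints(rect))
print("roof z",np.median(P[...,2][mask>0]),"table z",np.median(P[330:,:,2]))
sub=P[175:210,350:385]; k=(sub[...,2]>.03)&(sub[...,2]<.072)&(sub[...,1]<-.02)
q=sub[k];print("knob n",k.sum(),q.min(0),q.max(0),np.median(q,0))
px=np.argwhere(k)[:,::-1]+[350,175];print(px.min(0),px.max(0))
E
```

```text
roof ((0.5669357180595398, 0.12394355237483978), (0.30037450790405273, 0.2297261506319046), 10.234314918518066) [[ 0.39872983  0.2102947 ]
 [ 0.43954626 -0.01577637]
 [ 0.73514163  0.03759241]
 [ 0.6943252   0.26366347]]
roof z 0.07618346084068861 table z -7.791066659135502e-05
knob n 86 [ 0.5822613  -0.03378385  0.04353924] [ 0.60530778 -0.02041589  0.05872246] [ 0.59138986 -0.025825    0.05508996]
[365 184] [372 197]
```

```bash
cat >> h.py <<'E'
C=np.array([.56694,.12394]); a=np.deg2rad(10.234)
DX=np.array([-np.sin(a),np.cos(a)]); DY=np.array([-np.cos(a),-np.sin(a)])
def quat(s):
    x=np.r_[s*DX,0]; z=np.array([0,0,-1.]); return R.from_matrix(np.c_[x,np.cross(z,x),z]).as_quat()
def up(x,y,z): return np.r_[C+x*DX+y*DY,z]   # unit frame -> world
Q=quat(-1)
E
python3 - <<'E'
from h import *
print("knob",up(-.148,0,.045))
for s in (1,-1):
    for p in (up(-.148,0,.051),up(-.343,0,.051),up(-.2,.1,.06)):
        print(s,r.solve_ik(p,quat(s)))
E
```

```text
knob [ 0.59323497 -0.02170537  0.045     ]
1 [-1.65629078e-01  6.89277830e-01  1.55847869e+00 -4.44089210e-16
  8.93836137e-01 -3.44246073e-01]
1 [-4.43367008e-01  7.91885045e-01  1.33210122e+00 -4.44089210e-16
  1.01760639e+00 -6.21984004e-01]
1 [-3.27660219e-01  5.65858617e-01  1.79203462e+00 -4.44089210e-16
  7.83699414e-01 -5.06277215e-01]
-1 [-1.65629078e-01  6.89277830e-01  1.55847869e+00 -4.44089210e-16
  8.93836137e-01  2.79734658e+00]
-1 [-4.43367008e-01  7.91885045e-01  1.33210122e+00 -4.44089210e-16
  1.01760639e+00  2.51960865e+00]
-1 [-3.27660219e-01  5.65858617e-01  1.79203462e+00 -4.44089210e-16
  7.83699414e-01  2.63531544e+00]
```

```bash
sed -i 's/Q=quat(-1)/Q=quat(1)/' h.py; python3 - <<'E'
from h import *
print(optics.camera_model("wrist")["tool_from_camera"])
command_gripper(.05,40)
r.reach(up(-.15,0,.15),Q)
r.move_straight(up(-.15,0,.051),speed=.12,max_force=8)
command_gripper(0.0,40); s=r.read_state();print(s["grip_width"],s["eef_pos"],s["time_s"])
print(r.move_straight(up(-.15-.196,0,.051),speed=.1,max_force=25))
s=r.read_state();print(s["eef_pos"],s["contact_force"])
command_gripper(.05); r.move_straight(up(-.15-.196,0,.2),speed=.2)
r.reach(up(-.42,0,.3),Q)
for n in ("top","scene"):
    p,d=optics.get_image(n); np.savez(n+"1.npz",p=p,d=d); cv2.imwrite(f"pics/{n}1.png",p[:,:,::-1])
print(r.read_state()["time_s"])
p=cv2.imread("pics/top1.png")[100:330,280:520]; cv2.imwrite("pics/top1c.png",cv2.resize(p,None,fx=2.6,fy=2.6))
E
```

```text
[[ 9.12366595e-04 -9.56140894e-01 -2.92905717e-01  7.51235001e-02]
 [ 9.99999578e-01  9.04847695e-04  1.61158774e-04 -7.03522680e-04]
 [ 1.10944569e-04 -2.92905740e-01  9.56141315e-01 -1.17676649e-01]
 [ 0.00000000e+00  0.00000000e+00  0.00000000e+00  1.00000000e+00]]
0.022594898064522174 [ 0.59397786 -0.02375928  0.05195549] 4.1
False
[ 0.62849093 -0.21696957  0.0520022 ] [-2.58754359  0.15745876  5.25336584]
8.1417
```

View pics/top1c.png

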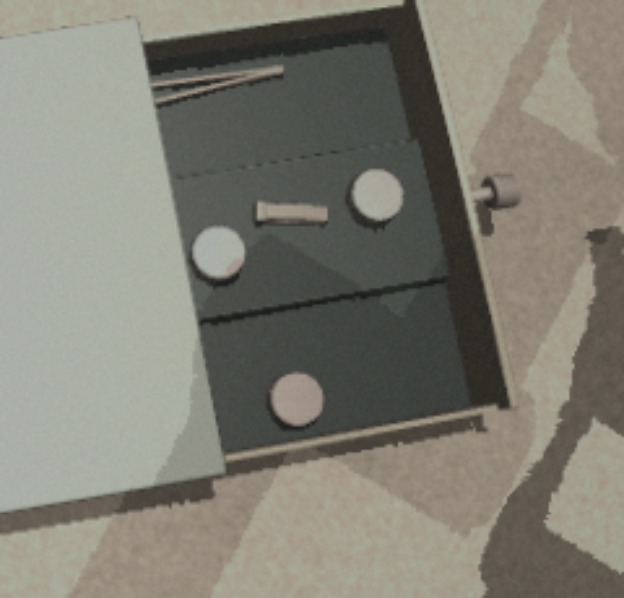

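The drawer is open. In the crop, the tins are at (377,195) and (219,252), the clipper at (291,213), the kept tin in the left well at (297,400), and the tweezers in the right well at (220,85). So the tins go to +y and the clipper to -y.

```bash
cat >> h.py <<'E'
def drawer_open(m,p,d): # knob head -> opening
    P=cloud(d,m); u=(P[...,:2]-C)@np.c_[DX,DY]
    k=(abs(u[...,1])<.02)&(u[...,0]<-.125)&(P[...,2]>.05)&(P[...,2]<.062)&(u[...,0]>-.36)
    return u[k]
def blobs(m,p,d,dr):
    g=cv2.cvtColor(p,cv2.COLOR_RGB2GRAY); P=cloud(d,m); u=(P[...,:2]-C)@np.c_[DX,DY]; x=u[...,0]+dr; y=u[...,1]
    ok=(x>-.098)&(u[...,0]<-.118)&(abs(y)<.134)&(P[...,2]<.045)
    k=cv2.morphologyEx((ok&(g>120)).astype(np.uint8),cv2.MORPH_OPEN,np.ones((2,2)))
    cs,_=cv2.findContours(k,0,1)
    for c in cs:
        if cv2.contourArea(c)<25: continue
        mm=np.zeros_like(k); cv2.drawContours(mm,[c],-1,1,-1); z=np.median(P[...,2][mm>0])
        (cx,cy),rad=cv2.minEnclosingCircle(c); M=cv2.moments(c)
        w=onplane([[M["m10"]/M["m00"],M["m01"]/M["m00"]]],m,z)[0]; s=(w[:2]-C)@np.c_[DX,DY]+[dr,0]
        W=onplane(c[:,0].astype(float),m,z)[:,:2]; Wd=(W-C)@np.c_[DX,DY]
        print("px",np.round([cx,cy],1),"strip xy",np.round(s,4),"ztop",round(float(z),4),"rect",np.round(np.array(cv2.minAreaRect(Wd.astype(np.float32))[1]),4), "ang",round(cv2.minAreaRect(Wd.astype(np.float32))[2],1),"tilt",)
E
python3 - <<'E'
from h import *
m=optics.camera_model("top"); f=np.load("top1.npz")
q=drawer_open(m,f["p"],f["d"]);print("knob top u",q.min(0),q.max(0),len(q))
blobs(m,f["p"],f["d"],.195)
E
```

```text
knob top u [-0.35532122 -0.01990732] [-0.3066431   0.01967685] 208
px [395. 254.] strip xy [0.0121 0.115 ] ztop 0.0258 rect [0.0313 0.0323] ang 79.9 tilt
px [364.7 197.2] strip xy [0.0483 0.0096] ztop 0.0381 rect [0.0335 0.0337] ang 80.4 tilt
px [393. 182.] strip xy [-0.0076 -0.0097] ztop 0.0325 rect [0.0093 0.0469] ang 78.2 tilt
px [425.8 175.5] strip xy [-0.0684 -0.011 ] ztop 0.038 rect [0.0334 0.0337] ang 33.9 tilt
```

```bash
cat >> h.py <<'E'
def slide(u,y,y2,op,rel,yaw=0,zmin=.044,raise_=.0025,down=.008,cy=None):
    q=(R.from_euler("z",yaw)*R.from_quat(Q)).as_quat()
    command_gripper(op,20)
    r.reach(up(u,y,.12),q); r.move_straight(up(u,y,.062),speed=.15,max_force=8)
    hit=r.move_straight(up(u,y,zmin),speed=.03,max_force=4); z=r.read_state()["eef_pos"][2]
    zc=z+raise_; r.move_straight(up(u,y,zc),speed=.05)
    command_gripper(0,20); s=r.read_state(); print("hit",hit,"z",z,"width",s["grip_width"],"t",s["time_s"])
    r.move_straight(up(u,y2,zc),Q,speed=.08,max_force=25)
    h2=r.move_straight(up(u,y2,zc-down),speed=.04,max_force=8)
    s=r.read_state(); print("w",s["grip_width"],"hit2",h2,s["eef_pos"],up(u,y2,zc-down))
    command_gripper(rel); r.move_straight(up(u,y2,.12),speed=.2); print(r.read_state()["time_s"])
E
python3 - <<'E'
from h import *
slide(-.2634,-.011,.09,.047,.046)
E
```

```text
hit True z 0.04452130894941173 width 0.03514145372141489 t 10.9167
w 0.03493856536327071 hit2 False [ 0.52497844 -0.15107622  0.03850941] [ 0.52516982 -0.15125959  0.03902131]
13.5
```

```bash
python3 - <<'E'
from h import *
m=optics.camera_model("top")
for p in ([388.8,126.9],[340,132],[340,139]):
    print("tweezers",(onplane([p],m,.016)[0][:2]-C)@np.c_[DX,DY]+[.195,0])
slide(.0483-.195,.0096,.09,.047,.046)
slide(-.2026,-.0097,-.081,.026,.020,yaw=np.deg2rad(-12),raise_=.003,down=.009)
r.reach(up(-.40,0,.25),Q)
p,d=optics.get_image("top"); np.savez("top2.npz",p=p,d=d)
q=drawer_open(m,p,d);print(q[:,0].min(),r.read_state()["time_s"])
blobs(m,p,d,.195)
p=p[100:330,280:520,::-1]; cv2.imwrite("pics/top2c.png",cv2.resize(p,None,fx=2.6,fy=2.6))
E
```

```text
tweezers [-0.02867675 -0.11578364]
tweezers [ 0.06359327 -0.12034311]
tweezers [ 0.06620581 -0.10713217]
hit True z 0.04452916227491742 width 0.03503476973381999 t 15.9583
w 0.035076007778018795 hit2 False [ 0.50425337 -0.0362959   0.03853814] [ 0.50443587 -0.03641624  0.03902916]
18.2917
hit True z 0.04688810404928999 width 0.011841760802493297 t 20.7167
w 0.011673288970977387 hit2 False [ 0.6822736  -0.06104766  0.04038834] [ 0.68264701 -0.06104554  0.0408881 ]
22.925
-0.3554045120850337 23.9583
px [395.1 253.6] strip xy [0.0123 0.115 ] ztop 0.0259 rect [0.0313 0.0323] ang 79.9 tilt
px [372.6 244.3] strip xy [0.0481 0.0921] ztop 0.0258 rect [0.0331 0.0337] ang 80.1 tilt
px [436. 233.] strip xy [-0.0681  0.0921] ztop 0.026 rect [0.0319 0.0332] ang 79.9 tilt
px [383. 147.] strip xy [-0.0077 -0.079 ] ztop 0.02 rect [0.0117 0.0486] ang 89.2 tilt
```

View pics/top2c.png

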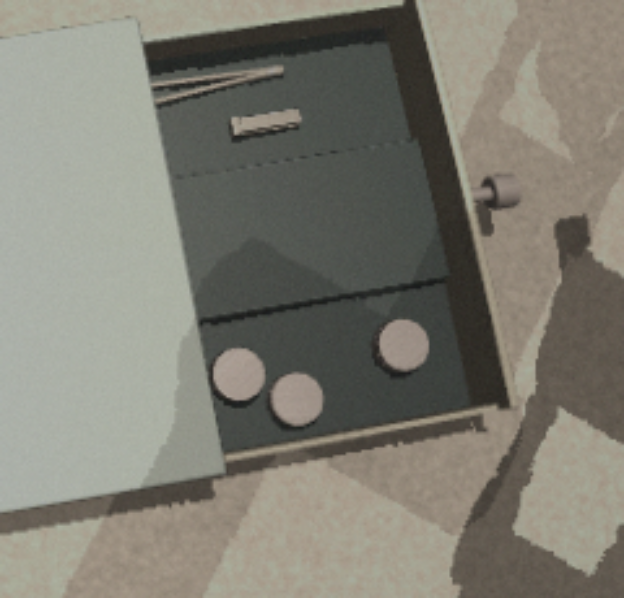

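All the items lie flat in their wells: tins at (239,375), (297,400) and (403,346), clipper at (266,122). Next I'll push the drawer shut with closed fingers on the knob's end.

```bash
python3 - <<'E'
from h import *
command_gripper(0,20)
r.reach(up(-.40,0,.15),Q); r.move_straight(up(-.40,0,.050),speed=.12,max_force=10)
r.move_straight(up(-.362,0,.050),speed=.03,max_force=15)
print(r.move_straight(up(-.19,0,.050),speed=.06,max_force=20))
print(r.move_straight(up(-.155,0,.050),speed=.025,max_force=12))
s=r.read_state();print((s["eef_pos"][:2]-C)@np.c_[DX,DY],s["contact_force"])
r.move_straight(up(-.20,0,.050),speed=.08); r.move_straight(up(-.20,0,.2),speed=.2)
r.reach(up(-.40,0,.28),Q)
m=optics.camera_model("top");p,d=optics.get_image("top");P=cloud(d,m);u=(P[...,:2]-C)@np.c_[DX,DY]
k=(abs(u[...,1])<.02)&(u[...,0]<-.125)&(P[...,2]>.05)&(P[...,2]<.062)&(u[...,0]>-.36)
print("knob end",u[k][:,0].min(),r.read_state()["time_s"])
f=np.load("top0.npz")["d"]; P0=cloud(f,m);u0=(P0[...,:2]-C)@np.c_[DX,DY]
k=(abs(u0[...,1])<.02)&(u0[...,0]<-.125)&(P0[...,2]>.05)&(P0[...,2]<.062)&(u0[...,0]>-.36)
print("knob end at start",u0[k][:,0].min())
cv2.imwrite("pics/top3.png",p[:,:,::-1])
E
```

```text
False
True
[-0.16550195  0.00018887] [-0.00866867 -1.56034021  1.83570571]
knob end -0.15437555483141172 33.55
knob end at start -0.15850254042511683
```

View pics/top3.png

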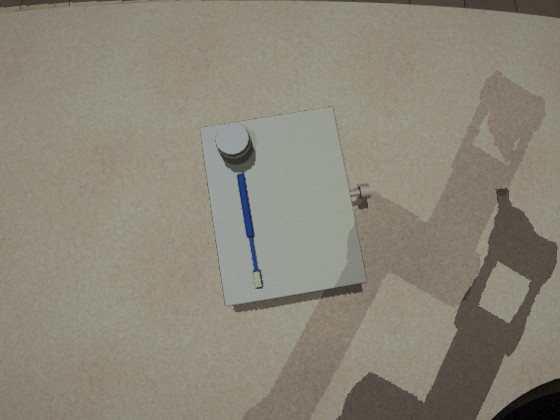

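The drawer is shut: the knob sits at (364,191), slightly further in than at the start. The jar and brush haven't moved.

```bash
python3 -c "
from workcell import r
print(r.finish_job())"
```

```text
the job is handed in; nothing more can be done
None
```

I handed the job in: the clipper and both tins are down in the correct wells, the drawer is pushed shut, and the jar and toothbrush haven't moved in the camera view; the judge's verdict was not returned.

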